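# Roll-test two pipe-rest rollers, fit the true one

## Robot

A 6-joint arm with a two-finger parallel gripper is mounted at the origin on the work surface. World frame = base frame: x ahead of the robot, y to its left, z up, the work surface at z = 0. Lengths are in m, angles in rad, forces in N, time in s.
With the tool pointing down it reaches from about 0.225 to 0.875 m from the base axis. Payload 3.4 kg.
Tool frame: the origin (TCP) lies midway between the tips of the shut fingers; the grasp point (between the pads) lies 19 mm behind it; x points along the fingers, z is the direction in which the jaws open and shut, and the axes are right-handed (so a half turn about x gives the same grasp; the last joint's range is limited). The gripper opens to 85 mm and grips with 20 to 120 N. Pads are 22 mm wide; open, the fingers measure 114 mm over their backs; the gripper's body (76 mm by 85 mm) begins 54 mm behind the grasp point. The pads swing forward as they close: fully open they stand 13 mm farther back than shut.
Start: joints at [1.026, 0.276, 1.505, -0, 1.361, -0.121], TCP at [0.236, 0.524, 0.231] pointing down, gripper open.
Joint ranges: [-2.89, 2.89], [-0.75, 2.08], [0.22, 2.7], [-1.18, 4.32], [0.11, 2.71], [-2.7, 2.7]. Speed limits (rad/s): [2.57, 2.57, 3.14, 3.14, 3.14, 3.14].

## Interface

Orientations are given as a unit quaternion [w, x, y, z].
In Python, from rig import manip, eyes gives the robot as it stands. The module is installed in compiled form; this text tells all that it offers.
- The arm moves only by the shell command python3 -m crank 'ROWS' [FORCE]. ROWS is JSON, a list of rows, each a list of 7 numbers: the shift along the tool's x, y, z in cm, then the turn, a rotation vector about the tool's x, y, z in degrees, then the finger opening in cm, from 0 to 8.54. A call has 1 to 5 rows; each row is the pose to reach, as a shift and turn from the pose commanded when the call began, along the tool's axes at that moment; what a row does not reach only later rows make up. A row lasts 1/8 s, in which the tool goes at most 62.5 mm and 10.7 degrees, less where a joint would pass 70% of its speed; a pose out of reach is approached as far as the arm can. A call with a gripper value outside its range is refused whole. The fingers move at their own pace and stop on an object; FORCE is the grip in N (left out, the last holds). Time passes only in rows, so rows that repeat a pose let the fingers close. It gives the time, the measured TCP pose, the force and the opening at its end, in the units of the state.
- manip.get_state(): the state, without advancing time (a new reading comes with each control period).
- eyes.get_image(name): name is "side" or "top"; returns a dict with "color" (480x640x3 uint8, blue, green, red), "z_map" (480x640 float32, m along the optical axis (not along the pixel's ray), 0 where there is no reading), "vertical_fov" (degrees; the focal length in pixels is half the picture's height over the tangent of half this angle, whatever the lens; pixels are square), "cx", "cy" (the principal point, pixels), "dist" ([k1, k2, p1, p2, k3] as OpenCV has them; the pictures are not rectified), "eye" and "attitude" of the camera in the world. Camera axes: x right, y up, looking along -z (the intrinsics and any distortion apply to the point x, -y, -z); pixel columns grow to the right and rows downward; lengths in m; the calibration is good to about 2 mm. A picture is of the moment at which its call begins.
- manip.sign_off(): hands the job in, once; it reports no verdict.
The state is a dict: "clock": time; "qpos": joint angles; "qd": joint speeds; "effort": joint torques, N m; "position": TCP position; "ee_rot": TCP orientation; "contact_force": force on the tool from outside, world axes, zero at the start; "moment": the same for the moment, N m; "width": finger opening in m.
Only numpy, scipy, OpenCV 4.12 (cv2) and the standard library are available. Lean on these libraries where they do the work, as an engineer would, in place of code of your own. Each camera call takes 0.05 s, during which the arm holds its last target.

## Task

Two spare rollers stand on the surface plate and one of them runs out: its tyre is not centred on its bearing. Take each roller by the two ends of its axle and roll it along the plate in one direction for a full turn or a little more, pressing only lightly (about 5 N, never as much as 20 N), to feel which one rises and falls. Put the one that does in the scrap crate and set the true one gently in the empty place of the pipe rest, its axle fully home in both slots; leave the tools and fittings on the bench alone.

Things in the scene. Friction and masses are not known exactly. Their poses are not given: they have to be found in the camera images.
- roller_a_axle (a point): the middle of roller A's axle: 25 mm above the plate at the start, for both rollers; y runs along the axle, x is level and across it, z is up. Grip here, across the axle's two end faces (64 mm apart): the axle then stays still in the fingers and the tyre turns on it when rolled. One roller is true, the other not; neither poses nor names tell which
- roller_b_axle (a point): the middle of roller B's axle: 25 mm above the plate at the start, for both rollers; y runs along the axle, x is level and across it, z is up. Grip here, across the axle's two end faces (64 mm apart): the axle then stays still in the fingers and the tyre turns on it when rolled. One roller is true, the other not; neither poses nor names tell which
- roller_a: roller A, about 0.34 kg: rubber tyre 50 mm in diameter, 36 mm wide, on a steel hub 39 mm wide with a sealed bearing in a rubber bush that gives about 1 mm per 8 N; round axle 12 mm in diameter, 64 mm long, its ends 12.5 mm proud of the hub. Same origin and axes as its axle point. Stays where it is put. The faulty one's tyre sits 2.5 mm off its bearing
- roller_b: roller B, about 0.34 kg: rubber tyre 50 mm in diameter, 36 mm wide, on a steel hub 39 mm wide with a sealed bearing in a rubber bush that gives about 1 mm per 8 N; round axle 12 mm in diameter, 64 mm long, its ends 12.5 mm proud of the hub. Same origin and axes as its axle point. Stays where it is put. The faulty one's tyre sits 2.5 mm off its bearing
- roller_a_tyre (a joint): turn of the tyre of roller A on its axle, rad; 0 at the start, no stops; +6.28 for a turn rolled towards the roller's own +x (about 157 mm of travel), minus towards -x. Held by the axle and rolled, the faulty roller's axle rises and falls by 2.5 mm either way once per turn, starting from mid height; the true one's stays level
- roller_b_tyre (a joint): turn of the tyre of roller B on its axle, rad; 0 at the start, no stops; +6.28 for a turn rolled towards the roller's own +x (about 157 mm of travel), minus towards -x. Held by the axle and rolled, the faulty roller's axle rises and falls by 2.5 mm either way once per turn, starting from mid height; the true one's stays level
- plate: fixed cast-iron surface plate, 310 mm (x) by 290 mm (y), flat steel top 45 mm above the bench; origin under its centre. The rollers start on it side by side, 65 to 80 mm either side of its middle line and 70 to 110 mm to the -x side of its centre, their x within 0.1 rad of its x, so the free run is towards +x
- rest_seat (a point): empty place of the pipe rest: where the middle of a seated axle belongs, 50 mm above the bench, y along the axle. Each cheek has an open-topped slot 15 mm wide with a rounded mouth 27 mm wide at its top; slot floors are 6 mm below this point, cheek tops 14 mm above it. A like roller already sits 74 mm away on the -x side
- rest: fixed blue pipe rest: base 160 (x) by 100 (y) by 8 mm with two upright cheeks 4 mm thick, inner faces 45 mm apart, so a seated axle's ends stand 5.5 mm outside the cheeks; fingers there have free room down to the base. Origin under its centre; the empty place is 37 mm to its +x side
- crate: fixed grey slatted scrap crate, open on top: 240 by 240 mm outside, 90 mm high, walls and floor 5 mm; origin under its centre. A copper tube offcut 22 mm in diameter, 120 mm long, lies fixed along its +x wall; the rest of its floor is free
- level: aluminium spirit level beyond the plate's far side, 24 by 200 by 50 mm, loose bystander; origin under its centre
- spanner: steel spanner 180 mm long lying on the bench, loose bystander
- elbow: brass pipe elbow about 50 mm high standing on the bench, loose bystander; origin under its foot

How it is judged:
By the outcome, as a careful person would: the job done as asked, in the order asked, and still so for the second after the job is handed in, with the robot touching nothing.
It also fails if it takes over 72 s, if anything falls off the work surface, if the arm or the gripper's body presses on something with over 40 N, if the wrist force passes 120 N, or if a joint passes its speed limit or range.

## Working session

There is one attempt and no reset: what is moved stays moved. The work goes in short steps, Python scripts to look and compute and a shell command to move; the robot and the scene stay as the last step left them, time stands still between calls to the robot, and variables do not carry over. Pictures are saved under pics/ and viewed, and the job is handed in when it is done.

```bash
mkdir -p pics; cat > h.py <<'E'
import numpy as np,cv2
from rig import manip,eyes
from scipy.spatial.transform import Rotation as R
def grab(n,tag):
    im=eyes.get_image(n); cv2.imwrite(f'pics/{tag}.png',im['color'])
    np.savez(f'pics/{tag}.npz',**{k:np.asarray(v) for k,v in im.items()})
    return im
def load(tag): return np.load(f'pics/{tag}.npz')
def K(im):
    f=240/np.tan(np.radians(float(im['vertical_fov']))/2)
    return np.array([[f,0,float(im['cx'])],[0,f,float(im['cy'])],[0,0,1]])
def Rc(im):
    a=np.asarray(im['attitude'])
    return a if a.shape==(3,3) else R.from_quat(np.r_[a[1:],a[0]]).as_matrix()
def ray(im,u,v):
    p=cv2.undistortPoints(np.array([[[u,v]]],float),K(im),np.asarray(im['dist'],float))[0,0]
    return np.array([p[0],-p[1],-1.])
def onz(im,u,v,z):
    d=Rc(im)@ray(im,u,v); e=np.asarray(im['eye']); return e+d*(z-e[2])/d[2]
def dep(im,u,v):
    return np.asarray(im['eye'])+Rc(im)@ray(im,u,v)*im['z_map'][int(v),int(u)]
def cloud(im):
    vv,uu=np.mgrid[0:480,0:640]
    p=cv2.undistortPoints(np.stack([uu,vv],-1).reshape(-1,1,2).astype(float),K(im),np.asarray(im['dist'],float)).reshape(480,640,2)
    d=np.stack([p[...,0],-p[...,1],-np.ones((480,640))],-1)*im['z_map'][...,None]
    return d@Rc(im).T+np.asarray(im['eye'])
def proj(im,P):
    c=(np.atleast_2d(P)-np.asarray(im['eye']))@Rc(im); c=c*[1,-1,-1]
    return cv2.projectPoints(c,np.zeros(3),np.zeros(3),K(im),np.asarray(im['dist'],float))[0].reshape(-1,2)
E
python3 - <<'E'
from h import *
for n in('top','side'):
    im=grab(n,n+'0'); print(n,im['eye'],im['attitude'],im['vertical_fov'],im['cx'],im['cy'],im['dist'])
print(manip.get_state())
E
```

```text
top [0.50158246 0.00333135 1.22126743] [ 0.71360875  0.03487154 -0.04846822 -0.69799525] 52.680276242396246 320.592078670699 241.84508041326544 [-0.07346857  0.          0.          0.          0.        ]
side [0.50633772 0.77281102 0.74470443] [-0.05198054 -0.03486755  0.41487547  0.90772277] 57.5211604806341 322.83690588991396 229.68625859459124 [-0.01113548  0.          0.          0.          0.        ]
{'clock': 0.1, 'qpos': array([ 1.02602622e+00,  2.76507384e-01,  1.50601635e+00, -8.89189654e-07,
        1.36071089e+00, -1.21011979e-01]), 'qd': array([-0.00095936, -0.00274932, -0.00181444,  0.00121051,  0.00055561,
        0.00141972]), 'effort': array([ 1.98870104e-03, -4.17699087e+01, -2.46404564e+01,  8.42021655e-05,
        5.80130465e-03,  3.14911165e-05]), 'position': array([0.23619385, 0.52372131, 0.23053621]), 'ee_rot': array([ 0.5934452 , -0.3839241 ,  0.59448912,  0.38341592]), 'contact_force': array([0.28535311, 0.24611842, 0.39322859]), 'moment': array([ 0.02260421, -0.02107475, -0.00599381]), 'width': 0.08545467809419331}
```

View pics/top0.png

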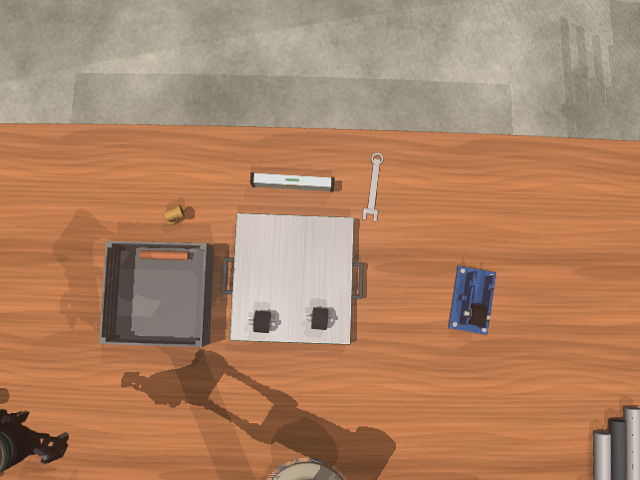

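View pics/side0.png

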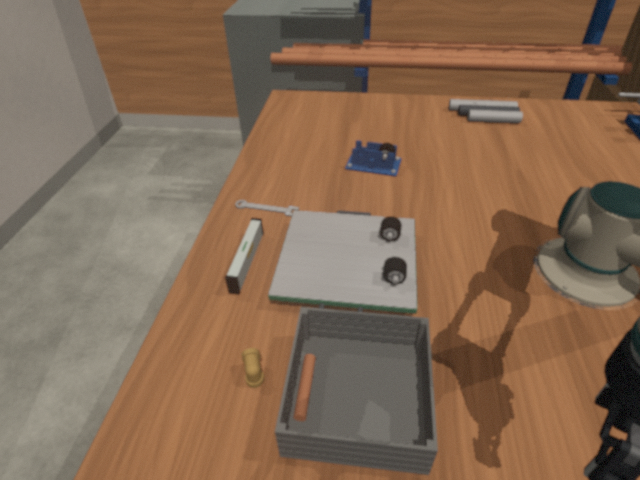

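The top view shows the rollers at about (262,321) and (319,318) on the plate, the crate around (157,293), and the rest at (472,299) with its occupied place at the bottom. I'll zoom in on these.

```bash
python3 - <<'E'
import cv2,numpy as np
a=cv2.imread('pics/top0.png')
c1=cv2.resize(a[300:345,235:345],None,fx=7,fy=7,interpolation=cv2.INTER_CUBIC)
c2=cv2.resize(a[255:345,435:510],None,fx=6,fy=6,interpolation=cv2.INTER_CUBIC)
cv2.imwrite('pics/c1.png',c1);cv2.imwrite('pics/c2.png',c2)
from h import *
im=load('top0');P=cloud(im)
# rollers: points z>0.05 over plate
for n,(v0,v1,u0,u1),zz in(('L',(300,345,240,290),.06),('R',(300,345,300,345),.06),('rest',(255,345,435,510),.055)):
    q=P[v0:v1,u0:u1].reshape(-1,3); q=q[q[:,2]>zz]
    print(n,len(q),q.min(0),q.max(0),np.median(q,0))
q=P[220:340,235:350].reshape(-1,3); print(np.median(q[:,2]))
for u,v in((238,214),(353,217),(231,342),(350,344)): print('plate',onz(im,u,v,.045))
for u,v in((107,243),(208,245),(103,342),(208,344)): print('crate',onz(im,u,v,.09))
E
```

```text
L 421 [0.42237291 0.00333135 0.0617365 ] [0.50158246 0.14906889 1.22126743] [0.44743401 0.1158425  0.08939439]
R 405 [ 0.43233194 -0.05044501  0.06767558] [0.50158246 0.01328291 1.22126743] [ 0.45849043 -0.0169582   0.08928814]
rest 571 [ 0.44254121 -0.4388607   0.05501633] [0.57429033 0.00333135 1.22126743] [ 0.48039272 -0.3942576   0.0648481 ]
0.045014437051656864
plate [0.70537149 0.1865669  0.045     ]
plate [ 0.70469203 -0.09641206  0.045     ]
plate [0.39521252 0.19121578 0.045     ]
plate [ 0.39645751 -0.09347011  0.045     ]
crate [0.62133779 0.48758577 0.09      ]
crate [0.62224445 0.24700599 0.09      ]
crate [0.39062417 0.48188286 0.09      ]
crate [0.39338275 0.23683594 0.09      ]
```

View pics/c1.png

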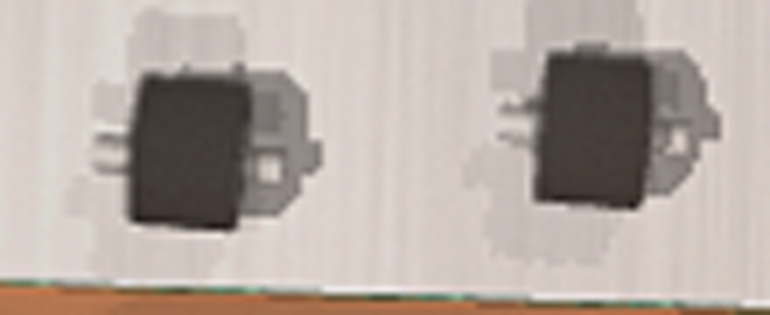

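View pics/c2.png

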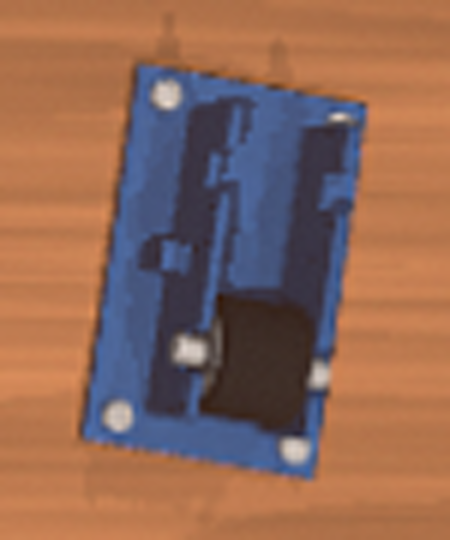

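```bash
python3 - <<'E'
from h import *
from scipy.optimize import least_squares
im=load('top0');P=cloud(im);ok=im['z_map']>0
for n,(v0,v1,u0,u1) in (('L',(300,345,240,290)),('R',(300,345,300,345))):
    q=P[v0:v1,u0:u1][ok[v0:v1,u0:u1]]; q=q[(q[:,2]>.078)&(q[:,2]<.11)]
    # params: x0,z0,yaw (axis dir = (-sin,cos))
    yc=(q[:,1].min()+q[:,1].max())/2
    def res(p):
        d=(q[:,0]-p[0])*np.cos(p[1])+(q[:,1]-yc)*np.sin(p[1]); return np.hypot(d,q[:,2]-.07-p[2])-.025
    s=least_squares(res,[q[:,0].mean(),0,0],loss='soft_l1',f_scale=.001)
    th=s.x[1]; e=np.array([-np.sin(th),np.cos(th)])
    t=(q[:,:2]-[s.x[0],yc])@e
    lo,hi=np.percentile(t,[1,99]); c=np.array([s.x[0],yc])+e*(lo+hi)/2
    print(n,len(q),c,'yaw',th,'dz',s.x[2],'w',hi-lo,np.std(res(s.x)))
    # edge yaw via left/right
# rest base corners
cs=[onz(im,435+u/6,255+v/6,.008) for u,v in((140,65),(365,103),(315,477),(80,438))]
cs=np.array(cs);print(cs); print('c',cs.mean(0))
xd=(cs[0]+cs[1]-cs[2]-cs[3])/2; print(np.linalg.norm(xd),np.arctan2(xd[1],xd[0]))
yd=(cs[0]+cs[3]-cs[1]-cs[2])/2; print(np.linalg.norm(yd),np.arctan2(yd[1],yd[0])-np.pi/2)
# cheek tops
v0,v1,u0,u1=255,345,435,510
m=ok[v0:v1,u0:u1]; q=P[v0:v1,u0:u1][m]; 
a=np.zeros((480,640,3),np.uint8)
z=P[v0:v1,u0:u1,2]; b=np.clip((z)/0.08*255,0,255).astype(np.uint8)
cv2.imwrite('pics/restz.png',cv2.applyColorMap(cv2.resize(b,None,fx=6,fy=6,interpolation=cv2.INTER_NEAREST),cv2.COLORMAP_JET))
E
```

```text
L 331 [0.44716883 0.11685836] yaw -0.04263450159547729 dz -0.0006731267401005835 w 0.03670129559371329 0.00307028109294904
R 326 [ 0.45776271 -0.01752229] yaw -0.09099338759377722 dz -0.0006787689362103455 w 0.03700718611281127 0.0028574144774089665
[[ 0.59249472 -0.36918539  0.008     ]
 [ 0.57827341 -0.46642249  0.008     ]
 [ 0.42113351 -0.44255071  0.008     ]
 [ 0.43614966 -0.34249744  0.008     ]]
c [ 0.50701283 -0.40516401  0.008     ]
0.15876799726458438 -0.1599057660868637
0.09972251578823481 -0.14712423959819887
```

View pics/restz.png

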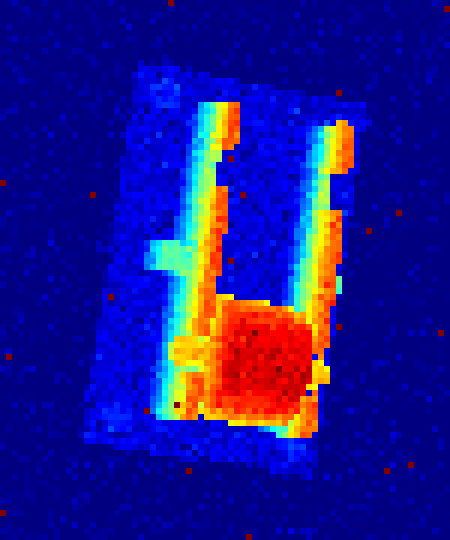

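```bash
cat >> h.py <<'E'
def cur():
    s=manip.get_state(); q=np.asarray(s['ee_rot']); return np.asarray(s['position']),R.from_quat(np.r_[q[1:],q[0]]),s
def tgt(yaw,flip):
    # tool x down, tool z along roller y (flip: minus)
    y=np.array([-np.sin(yaw),np.cos(yaw),0])*(-1 if flip else 1); x=np.array([0,0,-1.]); return R.from_matrix(np.stack([x,np.cross(y,x),y],1))
def delta(pos,yaw,flip=None):
    p,r,s=cur()
    T=[tgt(yaw,f) for f in(False,True)]
    rv=[(r.inv()*t).as_rotvec(degrees=True) for t in T]
    i=int(np.argmin([np.linalg.norm(v) for v in rv])) if flip is None else int(flip)
    print('flip',i,'shift cm',np.round(r.inv().apply(np.array(pos)-p)*100,2),'turn',np.round(rv[i],2),'q6',s['qpos'][5],'F',np.round(s['contact_force'],2),'w',s['width'],'t',s['clock'])
E
python3 - <<'E'
from h import *
p,r,s=cur(); print(r.as_matrix().round(3))
delta([.447,.117,.16],-.043)
delta([.458,-.0175,.16],-.091)
im=load('top0')
for u,v in((223,168),(338,192)): print('slot',onz(im,435+u/6,255+v/6,.064))
# overlay
a=cv2.imread('pics/top0.png')
b=cv2.resize(a[300:345,235:345],None,fx=7,fy=7,interpolation=cv2.INTER_CUBIC)
for c,th in(((.4472,.1169),-.043),((.4578,-.0175),-.091)):
    e=np.array([-np.sin(th),np.cos(th),0]);x=np.array([np.cos(th),np.sin(th),0]);o=np.r_[c,.07]
    pts=[]
    for sy in(-.018,.018):
        for al in np.linspace(0,2*np.pi,40): pts.append(o+e*sy+.025*(x*np.cos(al)+np.array([0,0,1])*np.sin(al)))
    for sy in(-.032,.032):
        for al in np.linspace(0,2*np.pi,20): pts.append(o+e*sy+.006*(x*np.cos(al)+np.array([0,0,1])*np.sin(al)))
    for u,v in proj(im,pts): cv2.circle(b,(int((u-235+.5)*7),int((v-300+.5)*7)),1,(0,255,255),-1)
cv2.imwrite('pics/ov.png',b)
E
```

```text
[[-0.001 -0.912  0.411]
 [-0.001  0.411  0.912]
 [-1.     0.    -0.002]]
flip 0 shift cm [  7.09 -35.94 -28.4 ] turn [-21.82  -0.09  -0.03] q6 -0.12101197860509061 F [0.29 0.25 0.39] w 0.08545467809419331 t 0.1
flip 0 shift cm [  7.11 -42.47 -40.2 ] turn [-19.07  -0.09  -0.03] q6 -0.12101197860509061 F [0.29 0.25 0.39] w 0.08545467809419331 t 0.1
slot [ 0.54744428 -0.38561065  0.064     ]
slot [ 0.53860331 -0.43290952  0.064     ]
```

View pics/ov.png

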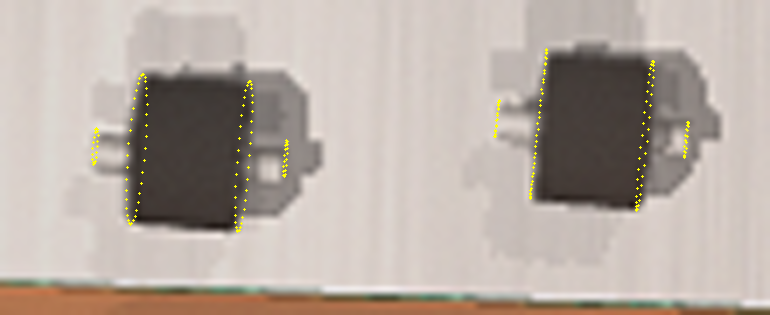

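```bash
python3 -m crank '[[1,-6,-4,-5,0,0,8.5],[2,-12,-8,-10,0,0,8.5],[2,-17,-13,-16,0,0,8.5],[2,-22,-17,-21.8,-0.1,0,8.5],[2,-26,-21,-21.8,-0.1,0,8.5]]' 20
python3 - <<'E'
from h import *
delta([.447,.117,.13],-.043)
E
```

```text
clock: 0.72
position: [0.3785, 0.246, 0.2111]
ee_rot: [0.511, -0.489, 0.51, 0.49]
contact_force: [2.5, 1.2, -0.0]
width: 0.0852
flip 0 shift cm [  8.09  -7.38 -12.61] turn [0.04 0.1  0.03] q6 -1.1080153669618111 F [ 2.51  1.22 -0.  ] w 0.08524876174551706 t 0.725
```

```bash
python3 -m crank '[[1,-3,-5.5,0,0,0,8.5],[3,-6,-10,0,0,0,8.5],[6,-7.4,-12.6,0,0.1,0,8.5],[8,-7.4,-12.6,0,0.1,0,8.5],[8,-7.4,-12.6,0,0.1,0,8.5]]'
python3 - <<'E'
from h import *
delta([.447,.117,.049],-.043)
im=grab('top','t1');grab('side','s1')
a=im['color'];cv2.imwrite('pics/t1c.png',cv2.resize(a[260:370,190:350],None,fx=5,fy=5,interpolation=cv2.INTER_CUBIC))
b=cv2.imread('pics/s1.png');cv2.imwrite('pics/s1c.png',cv2.resize(b[180:320,310:490],None,fx=4,fy=4,interpolation=cv2.INTER_CUBIC))
E
```

```text
clock: 1.35
position: [0.445, 0.1183, 0.1296]
ee_rot: [0.51, -0.488, 0.512, 0.49]
contact_force: [-0.8, -0.8, -0.1]
width: 0.0849
flip 0 shift cm [ 8.06 -0.24 -0.11] turn [-0.08 -0.03 -0.25] q6 -1.4179940623418763 F [-0.79 -0.84 -0.09] w 0.08488233179259232 t 1.35
```

View pics/t1c.png

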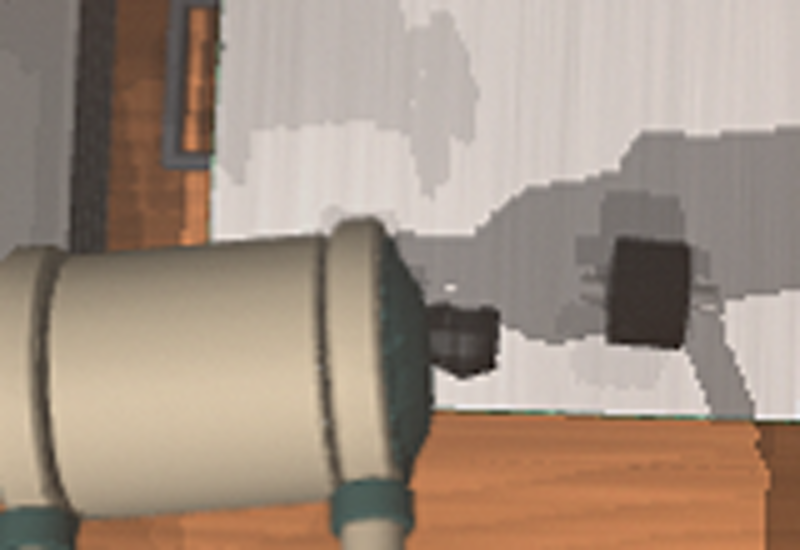

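View pics/s1c.png

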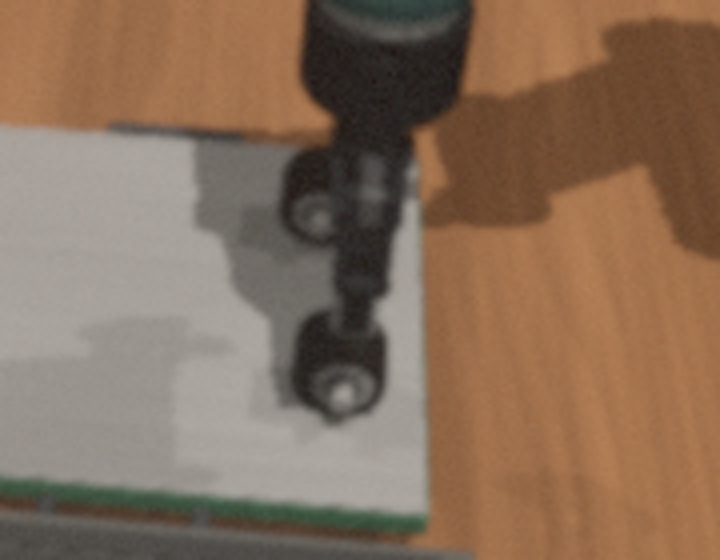

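```bash
python3 -m crank '[[4,-0.2,-0.1,0,0,0,8.5],[6.5,-0.2,-0.1,0,0,0,8.5],[7.8,-0.2,-0.1,0,0,0,8.5],[8.0,-0.2,-0.1,0,0,-0.2,8.5],[8.0,-0.2,-0.1,0,0,-0.2,8.5]]'
python3 - <<'E'
from h import *
delta([.447,.117,.049],-.043)
im=grab('side','s2')
b=im['color'];cv2.imwrite('pics/s2c.png',cv2.resize(b[180:320,310:490],None,fx=4,fy=4,interpolation=cv2.INTER_CUBIC))
print(proj(im,[[.4472,.1169,.07],[.4472+.0014,.1169+.032,.07]])*4-[1240,720])
E
```

```text
clock: 2.08
position: [0.4493, 0.1181, 0.0521]
ee_rot: [0.512, -0.491, 0.509, 0.488]
contact_force: [1.0, 1.2, 0.5]
width: 0.0851
flip 0 shift cm [ 0.31  0.22 -0.12] turn [0.01 0.02 0.33] q6 -1.4199132768959057 F [1.   1.2  0.53] w 0.08511492092270082 t 2.075
[[340.47315422 364.71610714]
 [337.75861714 409.23657952]]
```

View pics/s2c.png

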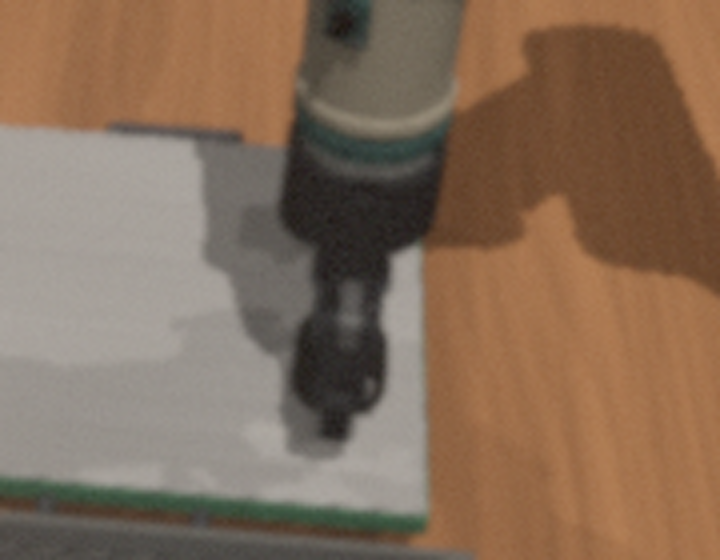

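```bash
python3 -m crank '[[0,0,0,0,0,0,8.5],[0,0,0,0,0,0,8.5]]'
python3 - <<'E'
from h import *
delta([.447,.117,.049],-.043)
E
```

```text
clock: 2.38
position: [0.4488, 0.1178, 0.0517]
ee_rot: [0.512, -0.49, 0.509, 0.488]
contact_force: [-0.3, -0.3, -1.3]
width: 0.0854
flip 0 shift cm [ 0.27  0.18 -0.09] turn [-0.02  0.01  0.28] q6 -1.419953318201516 F [-0.28 -0.27 -1.29] w 0.08536936910172455 t 2.375
```

```bash
python3 -m crank '[[0.25,0.2,-0.1,0,0,0.2,8.5],[0.25,0.2,-0.1,0,0,0.2,6],[0.25,0.2,-0.1,0,0,0.2,5.5],[0.25,0.2,-0.1,0,0,0.2,5.5],[0.25,0.2,-0.1,0,0,0.2,5.5]]' 40
python3 - <<'E'
from h import *
delta([.447,.117,.049],-.043)
im=grab('side','s3')
b=im['color'];cv2.imwrite('pics/s3c.png',cv2.resize(b[180:320,310:490],None,fx=4,fy=4,interpolation=cv2.INTER_CUBIC))
s=manip.get_state();print(s['contact_force'],s['position'],s['width'])
E
```

```text
clock: 3.0
position: [0.4466, 0.1166, 0.0489]
ee_rot: [0.511, -0.489, 0.511, 0.489]
contact_force: [-1.0, -2.4, 3.1]
width: 0.0628
flip 0 shift cm [-0.01 -0.04  0.04] turn [-0.01 -0.02  0.04] q6 -1.4223354606421639 F [-0.98 -2.45  3.07] w 0.06281717788736857 t 3.0
[-1.55966961 -2.27380756  2.86385935] [0.44657476 0.11662735 0.04883715] 0.06249266319197748
```

View pics/s3c.png

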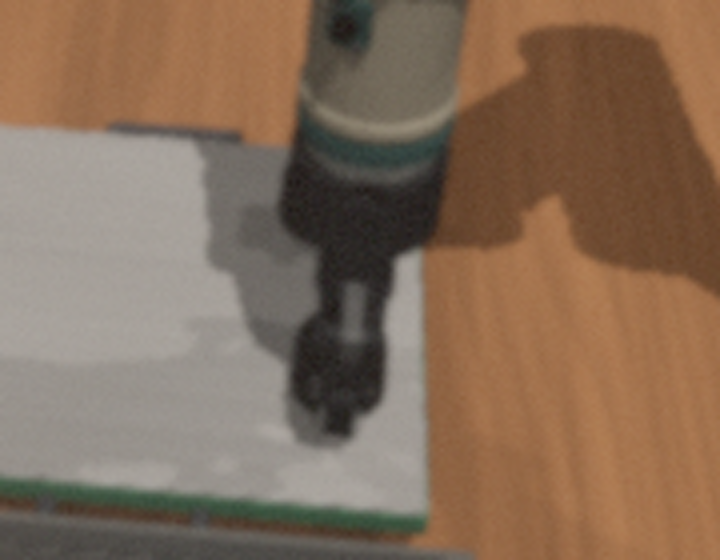

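```bash
python3 -m crank '[[0,-0.3,0,0,0,0,5.5],[0,-0.6,0,0,0,0,5.5],[0,-0.6,0,0,0,0,5.5]]'
```

```text
clock: 3.42
position: [0.4535, 0.1163, 0.0491]
ee_rot: [0.511, -0.49, 0.51, 0.488]
contact_force: [0.0, -3.5, 5.8]
width: 0.0628
```

```bash
python3 -m crank '[[0,-0.3,0,0,0,0,5.5],[0,-0.6,0,0,0,0,5.5],[0,-0.6,0,0,0,0,5.5]]'
```

```text
clock: 3.8
position: [0.4598, 0.1159, 0.0494]
ee_rot: [0.511, -0.49, 0.51, 0.488]
contact_force: [0.2, -3.1, 7.7]
width: 0.0628
```

```bash
python3 -m crank '[[-0.06,-0.3,0,0,0,0,5.5],[-0.11,-0.6,0,0,0,0,5.5],[-0.11,-0.6,0,0,0,0,5.5]]'
```

```text
clock: 4.18
position: [0.4656, 0.1156, 0.0502]
ee_rot: [0.511, -0.49, 0.51, 0.488]
contact_force: [-0.1, -4.4, 5.5]
width: 0.0627
```

```bash
python3 -m crank '[[-0.04,-0.4,0,0,0,0,5.5],[-0.07,-0.8,0,0,0,0,5.5],[-0.07,-0.8,0,0,0,0,5.5]]'
```

```text
clock: 4.55
position: [0.4734, 0.1152, 0.0508]
ee_rot: [0.511, -0.49, 0.51, 0.488]
contact_force: [-1.2, -5.2, 4.8]
width: 0.063
```

```bash
python3 -m crank '[[-0.02,-0.5,0,0,0,0,5.5],[-0.03,-1,0,0,0,0,5.5],[-0.03,-1,0,0,0,0,5.5]]'
```

```text
clock: 4.92
position: [0.4832, 0.1146, 0.051]
ee_rot: [0.511, -0.49, 0.51, 0.489]
contact_force: [-0.1, -5.9, 6.3]
width: 0.0628
```

```bash
python3 -m crank '[[0,-0.5,0,0,0,0,5.5],[0,-1,-0.05,0,0,0,5.5],[0,-1,-0.05,0,0,0,5.5]]'
```

```text
clock: 5.3
position: [0.4933, 0.114, 0.051]
ee_rot: [0.511, -0.49, 0.51, 0.489]
contact_force: [1.0, -4.5, 4.7]
width: 0.0631
```

```bash
python3 -m crank '[[0.02,-0.5,0,0,0,0,5.5],[0.045,-1,-0.05,0,0,0,5.5],[0.045,-1,-0.05,0,0,0,5.5]]'
```

```text
clock: 5.68
position: [0.5033, 0.1134, 0.0506]
ee_rot: [0.511, -0.49, 0.51, 0.489]
contact_force: [0.1, -3.2, 6.7]
width: 0.0628
```

```bash
python3 -m crank '[[0.03,-0.5,0,0,0,0,5.5],[0.07,-1,-0.05,0,0,0,5.5],[0.07,-1,-0.05,0,0,0,5.5]]'
```

```text
clock: 6.05
position: [0.5135, 0.1127, 0.05]
ee_rot: [0.512, -0.489, 0.51, 0.489]
contact_force: [-0.3, -3.0, 5.4]
width: 0.0629
```

```bash
python3 -m crank '[[0.05,-0.5,0,0,0,0,5.5],[0.09,-1,0,0,0,0,5.5],[0.09,-1,0,0,0,0,5.5]]'
```

```text
clock: 6.42
position: [0.5235, 0.1121, 0.0491]
ee_rot: [0.511, -0.49, 0.51, 0.488]
contact_force: [0.8, -2.6, 5.5]
width: 0.0625
```

```bash
python3 -m crank '[[0.05,-0.5,0,0,0,0,5.5],[0.105,-1,0,0,0,0,5.5],[0.105,-1,0,0,0,0,5.5]]'
```

```text
clock: 6.8
position: [0.5336, 0.1116, 0.0481]
ee_rot: [0.511, -0.49, 0.51, 0.488]
contact_force: [0.5, -2.8, 6.0]
width: 0.0624
```

```bash
python3 -m crank '[[0.045,-0.5,0,0,0,0,5.5],[0.09,-1,0,0,0,0,5.5],[0.09,-1,0,0,0,0,5.5]]'
```

```text
clock: 7.18
position: [0.5435, 0.111, 0.0472]
ee_rot: [0.511, -0.49, 0.51, 0.488]
contact_force: [0.9, -3.8, 4.5]
width: 0.0626
```

```bash
python3 -m crank '[[0.03,-0.5,0,0,0,0,5.5],[0.055,-1,0,0,0,0,5.5],[0.055,-1,0,0,0,0,5.5]]'
```

```text
clock: 7.55
position: [0.5531, 0.1104, 0.0465]
ee_rot: [0.511, -0.49, 0.51, 0.489]
contact_force: [-0.2, -3.9, 5.3]
width: 0.0631
```

```bash
python3 -m crank '[[0.01,-0.5,-0.05,0,0,0,5.5],[0.015,-1,-0.05,0,0,0,5.5],[0.015,-1,-0.05,0,0,0,5.5]]'
```

```text
clock: 7.92
position: [0.5627, 0.1098, 0.0462]
ee_rot: [0.511, -0.489, 0.51, 0.489]
contact_force: [-0.4, -3.7, 4.9]
width: 0.063
```

```bash
python3 -m crank '[[-0.005,-0.5,-0.03,0,0,0,5.5],[-0.015,-1,-0.03,0,0,0,5.5],[-0.015,-1,-0.03,0,0,0,5.5]]'
```

```text
clock: 8.3
position: [0.5726, 0.1092, 0.0463]
ee_rot: [0.511, -0.489, 0.51, 0.489]
contact_force: [-0.9, -3.5, 4.8]
width: 0.0631
```

```bash
python3 -m crank '[[-0.025,-0.5,-0.03,0,0,0,5.5],[-0.055,-1,-0.03,0,0,0,5.5],[-0.055,-1,-0.03,0,0,0,5.5]]'
```

```text
clock: 8.68
position: [0.5831, 0.1085, 0.0469]
ee_rot: [0.511, -0.489, 0.51, 0.489]
contact_force: [-1.4, -2.8, 4.5]
width: 0.0629
```

```bash
python3 -m crank '[[-0.04,-0.5,-0.03,0,0,0,5.5],[-0.08,-1,-0.03,0,0,0,5.5],[-0.08,-1,-0.03,0,0,0,5.5]]'
```

```text
clock: 9.05
position: [0.5932, 0.1079, 0.0478]
ee_rot: [0.511, -0.489, 0.51, 0.489]
contact_force: [-0.4, -0.9, 4.0]
width: 0.063
```

```bash
python3 -m crank '[[-0.04,-0.5,0,0,0,0,5.5],[-0.085,-1,0,0,0,0,5.5],[-0.085,-1,0,0,0,0,5.5]]'
```

```text
clock: 9.43
position: [0.6031, 0.1073, 0.0487]
ee_rot: [0.511, -0.489, 0.51, 0.489]
contact_force: [-0.1, -0.6, 5.1]
width: 0.0625
```

```bash
python3 -m crank '[[-0.05,-0.5,0,0,0,0,5.5],[-0.1,-1,0,0,0,0,5.5],[-0.1,-1,0,0,0,0,5.5]]'
```

```text
clock: 9.8
position: [0.6128, 0.1067, 0.0496]
ee_rot: [0.511, -0.489, 0.51, 0.489]
contact_force: [-0.7, -0.6, 4.6]
width: 0.063
```

```bash
python3 -m crank '[[-0.03,-0.4,0,0,0,0,5.5],[-0.06,-0.7,0,0,0,0,5.5],[-0.06,-0.7,0,0,0,0,5.5]]'
```

```text
clock: 10.18
position: [0.6193, 0.1063, 0.0501]
ee_rot: [0.511, -0.489, 0.511, 0.489]
contact_force: [0.2, -1.4, 4.8]
width: 0.0625
```

Roller L's axle rose and fell by ±2.5 mm over the turn, so it is the faulty one. I'll set it down here and roll the other before disposing of either.

```bash
python3 -m crank '[[-0.08,0,0,0,0,0,5.5],[-0.08,0,0,0,0,0,8.5],[-0.08,0,0,0,0,0,8.5],[-0.08,0,0,0,0,0,8.5],[-0.08,0,0,0,0,0,8.5]]'
python3 -m crank '[[-4,0,0,0,0,0,8.5],[-8,0,0,0,0,0,8.5],[-10,0,0,0,0,0,8.5],[-10,0,0,0,0,0,8.5]]'
python3 - <<'E'
from h import *
delta([.458,-.0175,.13],-.091)
im=grab('top','t4');a=im['color'];cv2.imwrite('pics/t4c.png',cv2.resize(a[200:350,220:370],None,fx=4,fy=4,interpolation=cv2.INTER_CUBIC))
E
```

```text
clock: 10.8
position: [0.619, 0.1066, 0.0507]
ee_rot: [0.511, -0.489, 0.511, 0.489]
contact_force: [0.1, 0.5, 1.1]
width: 0.0851
clock: 11.3
position: [0.6203, 0.1066, 0.1528]
ee_rot: [0.512, -0.49, 0.509, 0.488]
contact_force: [0.1, 0.1, -0.9]
width: 0.0846
flip 0 shift cm [  2.2   15.69 -13.1 ] turn [2.74 0.04 0.26] q6 -1.467878571605807 F [ 0.1   0.07 -0.94] w 0.0846162129657178 t 11.3
```

View pics/t4c.png

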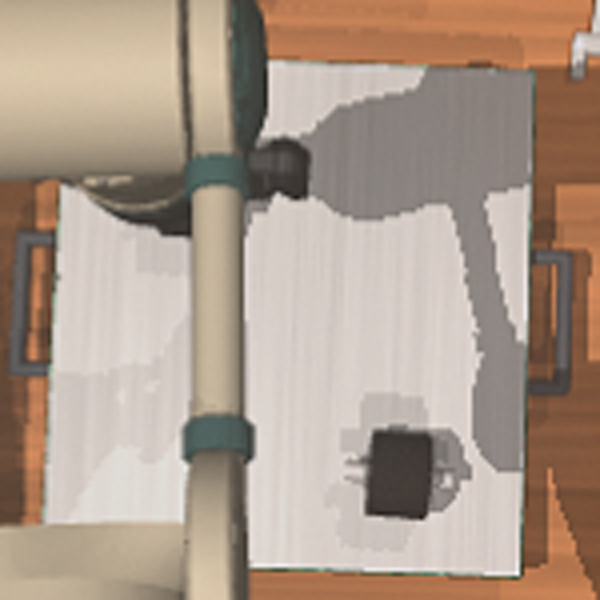

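```bash
python3 -m crank '[[0,4,-3.2,1,0,0,8.5],[0,8,-6.5,2,0,0,8.5],[1,12,-10,2.7,0,0.2,8.5],[2,15.7,-13.1,2.7,0,0.2,8.5],[2.2,15.7,-13.1,2.7,0,0.2,8.5]]'
python3 -m crank '[[0,0,0,0,0,0,8.5]]'
python3 - <<'E'
from h import *
delta([.4578,-.0175,.0495],-.091)
E
```

```text
clock: 11.98
position: [0.4516, -0.0183, 0.1266]
ee_rot: [0.52, -0.473, 0.525, 0.479]
contact_force: [0.1, 0.7, -0.1]
width: 0.0852
clock: 12.1
position: [0.4566, -0.0175, 0.1281]
ee_rot: [0.521, -0.476, 0.523, 0.478]
contact_force: [0.9, -0.4, -0.1]
width: 0.0852
flip 0 shift cm [ 7.86 -0.15  0.01] turn [-0.01  0.03 -0.22] q6 -1.6704539804788758 F [ 0.88 -0.42 -0.12] w 0.08516649004234496 t 12.1
```

```bash
python3 -m crank '[[4,0,0,0,0,0,8.5],[6.5,0,0,0,0,0,8.5],[7.6,0,0,0,0,0,8.5],[7.8,0,0,0,0,0,8.5],[7.8,0,0,0,0,0,8.5]]'
python3 -m crank '[[0,0,0,0,0,0,8.5]]'
python3 - <<'E'
from h import *
delta([.4578,-.0175,.0490],-.091)
E
```

```text
clock: 12.72
position: [0.4574, -0.0175, 0.0514]
ee_rot: [0.522, -0.477, 0.522, 0.477]
contact_force: [0.5, -0.0, 0.2]
width: 0.0848
clock: 12.85
position: [0.4573, -0.0176, 0.0516]
ee_rot: [0.522, -0.477, 0.522, 0.477]
contact_force: [-0.3, -0.5, -0.5]
width: 0.0849
flip 0 shift cm [ 0.26 -0.05  0.02] turn [ 0.04 -0.01 -0.06] q6 -1.670760101981279 F [-0.28 -0.49 -0.51] w 0.08490324403985423 t 12.85
```

```bash
python3 -m crank '[[0.25,-0.05,0,0,0,0,8.5],[0.25,-0.05,0,0,0,0,6],[0.25,-0.05,0,0,0,0,5.5],[0.25,-0.05,0,0,0,0,5.5],[0.25,-0.05,0,0,0,0,5.5]]' 40
python3 -m crank '[[0,0,0,0,0,0,5.5]]'
```

```text
clock: 13.48
position: [0.4573, -0.0179, 0.0487]
ee_rot: [0.521, -0.477, 0.523, 0.477]
contact_force: [-0.4, -2.5, 4.8]
width: 0.0624
clock: 13.6
position: [0.4573, -0.0179, 0.0486]
ee_rot: [0.521, -0.477, 0.523, 0.477]
contact_force: [-0.2, -2.7, 4.8]
width: 0.0628
```

```bash
python3 -m crank '[[0,-0.4,0,0,0,0,5.5],[0,-0.8,0,0,0,0,5.5],[0,-0.8,0,0,0,0,5.5]]'
```

```text
clock: 13.98
position: [0.4657, -0.0186, 0.0486]
ee_rot: [0.522, -0.477, 0.523, 0.477]
contact_force: [0.4, -2.2, 4.5]
width: 0.0626
```

```bash
python3 -m crank '[[0,-0.4,-0.02,0,0,0,5.5],[0,-0.8,-0.02,0,0,0,5.5],[0,-0.8,-0.02,0,0,0,5.5]]'
```

```text
clock: 14.35
position: [0.4737, -0.0193, 0.0486]
ee_rot: [0.522, -0.476, 0.523, 0.477]
contact_force: [-0.5, -1.0, 5.9]
width: 0.0628
```

Level so far. I'll continue in longer steps.

```bash
python3 -m crank '[[0,-0.5,0,0,0,0,5.5],[0,-1,0,0,0,0,5.5],[0,-1.5,0,0,0,0,5.5],[0,-1.5,0,0,0,0,5.5]]'
```

```text
clock: 14.85
position: [0.4887, -0.0204, 0.0486]
ee_rot: [0.522, -0.476, 0.522, 0.477]
contact_force: [0.3, -0.2, 5.3]
width: 0.0633
```

```bash
python3 -m crank '[[0,-0.5,0,0,0,0,5.5],[0,-1,0,0,0,0,5.5],[0,-1.5,0,0,0,0,5.5],[0,-1.5,0,0,0,0,5.5]]'
```

```text
clock: 15.35
position: [0.5037, -0.0216, 0.0485]
ee_rot: [0.522, -0.476, 0.522, 0.477]
contact_force: [0.1, -0.2, 6.2]
width: 0.0631
```

```bash
python3 -m crank '[[0,-0.5,0,0,0,0,5.5],[0,-1,0,0,0,0,5.5],[0,-1.5,0,0,0,0,5.5],[0,-1.5,0,0,0,0,5.5]]'
```

```text
clock: 15.85
position: [0.5186, -0.0228, 0.0485]
ee_rot: [0.522, -0.476, 0.522, 0.477]
contact_force: [1.4, 1.0, 6.0]
width: 0.0631
```

```bash
python3 -m crank '[[0,-0.5,0,0,0,0,5.5],[0,-1,0,0,0,0,5.5],[0,-1.5,0,0,0,0,5.5],[0,-1.5,0,0,0,0,5.5]]'
```

```text
clock: 16.35
position: [0.5335, -0.0241, 0.0485]
ee_rot: [0.522, -0.476, 0.522, 0.477]
contact_force: [0.9, 0.5, 5.9]
width: 0.0629
```

```bash
python3 -m crank '[[0,-0.5,0,0,0,0,5.5],[-0.01,-1,0,0,0,0,5.5],[-0.01,-1.5,0,0,0,0,5.5],[-0.01,-1.5,0,0,0,0,5.5]]'
```

```text
clock: 16.85
position: [0.5484, -0.0253, 0.0485]
ee_rot: [0.522, -0.476, 0.522, 0.478]
contact_force: [0.4, 1.2, 6.4]
width: 0.0631
```

```bash
python3 -m crank '[[0,-0.5,0,0,0,0,5.5],[0,-1,0,0,0,0,5.5],[0,-1.5,0,0,0,0,5.5],[0,-1.5,0,0,0,0,5.5]]'
```

```text
clock: 17.35
position: [0.5634, -0.0265, 0.0485]
ee_rot: [0.522, -0.476, 0.522, 0.478]
contact_force: [0.1, 0.8, 6.4]
width: 0.0628
```

```bash
python3 -m crank '[[0,-0.5,0,0,0,0,5.5],[0,-1,0,0,0,0,5.5],[0,-1.5,0,0,0,0,5.5],[0,-1.5,0,0,0,0,5.5]]'
```

```text
clock: 17.85
position: [0.5784, -0.0277, 0.0485]
ee_rot: [0.522, -0.476, 0.522, 0.478]
contact_force: [0.7, 2.0, 6.1]
width: 0.063
```

```bash
python3 -m crank '[[0,-0.5,0,0,0,0,5.5],[0,-1,0,0,0,0,5.5],[0,-1.5,0,0,0,0,5.5],[0,-1.5,0,0,0,0,5.5]]'
```

```text
clock: 18.35
position: [0.5933, -0.0289, 0.0485]
ee_rot: [0.522, -0.476, 0.522, 0.478]
contact_force: [0.6, 1.6, 5.9]
width: 0.0628
```

```bash
python3 -m crank '[[0,-0.5,0,0,0,0,5.5],[0,-1,0,0,0,0,5.5],[0,-1.5,0,0,0,0,5.5],[0,-1.5,0,0,0,0,5.5]]'
```

```text
clock: 18.85
position: [0.6083, -0.0301, 0.0485]
ee_rot: [0.523, -0.476, 0.522, 0.478]
contact_force: [1.6, 2.6, 6.2]
width: 0.0628
```

```bash
python3 -m crank '[[0,-0.5,0,0,0,0,5.5],[0,-1,0,0,0,0,5.5],[0,-1.6,0,0,0,0,5.5],[0,-1.6,0,0,0,0,5.5]]'
```

```text
clock: 19.35
position: [0.6244, -0.0314, 0.0485]
ee_rot: [0.523, -0.476, 0.522, 0.478]
contact_force: [-0.5, 2.9, 5.9]
width: 0.0627
```

Roller R stayed level over the full turn, so it is the true one. I'll set it down and scrap the faulty one first.

```bash
python3 -m crank '[[-0.08,0,0,0,0,0,5.5],[-0.08,0,0,0,0,0,8.5],[-0.08,0,0,0,0,0,8.5],[-0.08,0,0,0,0,0,8.5],[-0.08,0,0,0,0,0,8.5]]'
python3 -m crank '[[-4,0,0,0,0,0,8.5],[-8,0,0,0,0,0,8.5],[-8,0,0,0,0,0,8.5],[-8,0,0,0,0,0,8.5]]'
python3 - <<'E'
from h import *
delta([.619,.1066,.13],-.043)
im=grab('top','t5');a=im['color'];cv2.imwrite('pics/t5c.png',cv2.resize(a[200:350,220:370],None,fx=4,fy=4,interpolation=cv2.INTER_CUBIC))
im=grab('side','s5')
E
```

```text
clock: 19.98
position: [0.623, -0.033, 0.0484]
ee_rot: [0.521, -0.476, 0.523, 0.478]
contact_force: [0.3, -0.5, -0.8]
width: 0.0849
clock: 20.48
position: [0.6228, -0.0329, 0.1282]
ee_rot: [0.521, -0.476, 0.523, 0.478]
contact_force: [-0.3, 0.1, -0.5]
width: 0.0848
flip 0 shift cm [-0.17  1.64 13.86] turn [-2.72  0.01 -0.24] q6 -1.6442137651597566 F [-0.33  0.13 -0.5 ] w 0.08484122146466296 t 20.475
```

View pics/t5c.png

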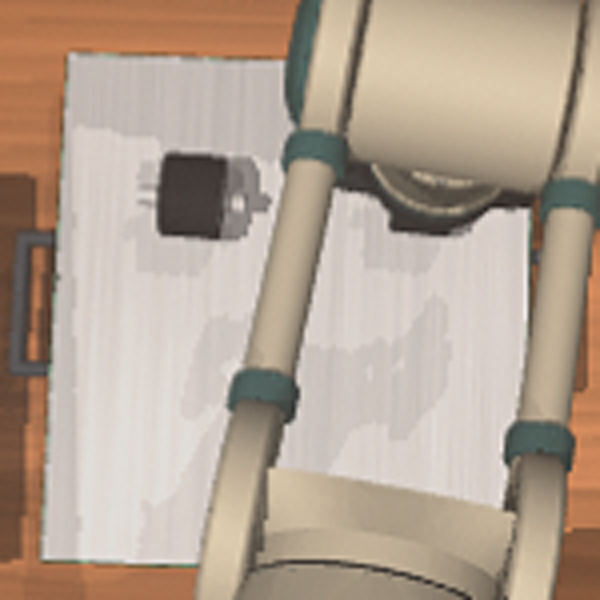

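View pics/s5.png

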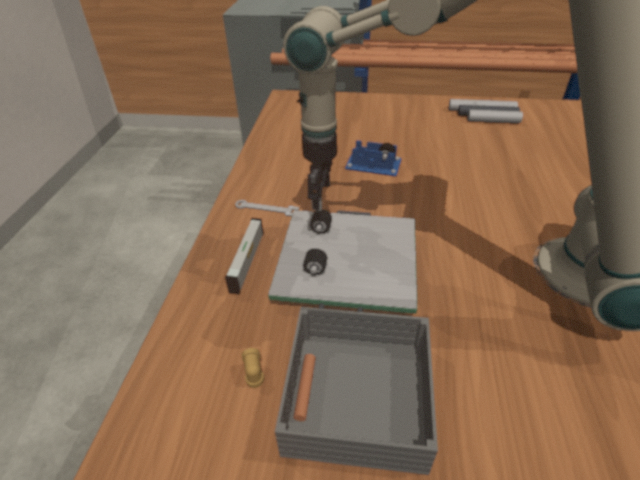

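Both rollers are standing on the plate: L at crop (192,195), R under the gripper. Now I'll fetch L.

```bash
python3 -m crank '[[0,0.5,5,-1,0,0,8.5],[0,1,10,-2,0,0,8.5],[0,1.6,13.8,-2.7,0,-0.2,8.5],[0,1.6,13.8,-2.7,0,-0.2,8.5],[0,1.6,13.8,-2.7,0,-0.2,8.5]]'
python3 - <<'E'
from h import *
delta([.619,.1066,.0503],-.043)
E
```

```text
clock: 21.2
position: [0.6194, 0.1056, 0.1277]
ee_rot: [0.51, -0.489, 0.511, 0.489]
contact_force: [0.4, -0.2, -0.5]
width: 0.0849
flip 0 shift cm [7.74 0.03 0.1 ] turn [ 0.01 -0.05 -0.09] q6 -1.4690082246957434 F [ 0.36 -0.21 -0.47] w 0.08487527134529946 t 21.2
```

```bash
python3 -m crank '[[4,0,0.1,0,0,0,8.5],[6.5,0,0.1,0,0,0,8.5],[7.6,0,0.1,0,0,0,8.5],[7.7,0,0.1,0,0,0,8.5],[7.7,0,0.1,0,0,0,8.5]]'
python3 -m crank '[[0,0,0,0,0,0,6],[0,0,0,0,0,0,5.5],[0,0,0,0,0,0,5.5],[0,0,0,0,0,0,5.5],[0,0,0,0,0,0,5.5]]' 50
python3 -m crank '[[-3,0,0,0,0,0,5.5],[-8,0,0,0,0,0,5.5],[-13,0,0,0,0,0,5.5],[-15,0,0,0,0,0,5.5],[-15,0,0,0,0,0,5.5]]'
python3 - <<'E'
from h import *
delta([.505,.362,.20],-.043)
E
```

```text
clock: 21.82
position: [0.6209, 0.1066, 0.0527]
ee_rot: [0.511, -0.489, 0.51, 0.488]
contact_force: [0.5, 0.8, -0.2]
width: 0.0847
clock: 22.45
position: [0.6208, 0.1069, 0.0529]
ee_rot: [0.511, -0.49, 0.51, 0.488]
contact_force: [-0.6, -0.1, 5.2]
width: 0.0621
clock: 23.08
position: [0.6203, 0.1072, 0.2025]
ee_rot: [0.511, -0.49, 0.51, 0.489]
contact_force: [0.2, 1.0, -4.2]
width: 0.0621
flip 0 shift cm [ 0.23 12.62 24.96] turn [-0.01  0.02  0.13] q6 -1.4671623655459969 F [ 0.19  1.04 -4.23] w 0.06211558220443911 t 23.075
```

```bash
python3 -m crank '[[0,3,5.2,0,0,0,5.5],[0,6,10.4,0,0,0,5.5],[0,9,15.6,0,0,0,5.5],[0,12,20.8,0,0,0,5.5],[0,14.5,25,0,0,0,5.5]]'
python3 -m crank '[[0,0,0,0,0,0,5.5],[0,0,0,0,0,0,5.5]]'
python3 - <<'E'
from h import *
delta([.485,.362,.014],-.043)
im=grab('side','s6');grab('top','t6')
E
```

```text
clock: 23.7
position: [0.4831, 0.3643, 0.1987]
ee_rot: [0.509, -0.489, 0.512, 0.49]
contact_force: [0.4, 1.0, -4.3]
width: 0.062
clock: 23.95
position: [0.485, 0.3623, 0.1995]
ee_rot: [0.509, -0.489, 0.512, 0.489]
contact_force: [0.0, 0.0, -3.9]
width: 0.0623
flip 0 shift cm [18.55 -0.05  0.02] turn [ 0.03 -0.17 -0.15] q6 -1.0007434061683542 F [ 0.02  0.   -3.89] w 0.062308713716639146 t 23.95
```

View pics/s6.png

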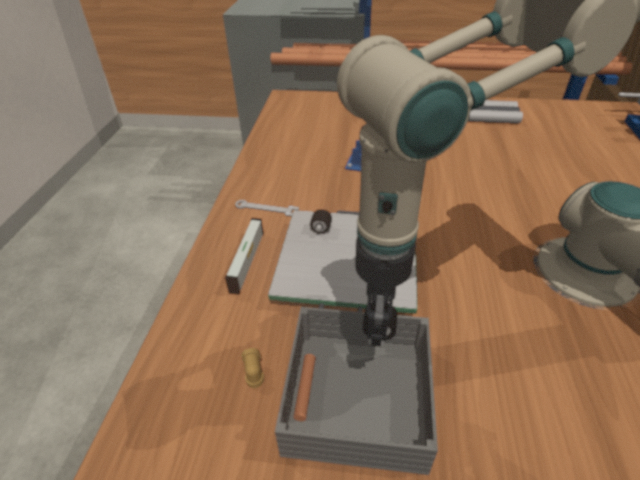

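L is in the fingers at about (380,320), above the crate. I'll lower it.

```bash
python3 -m crank '[[5,0,0,0,0,0,5.5],[10,0,0,0,0,0,5.5],[15,0,0,0,0,0,5.5],[17.4,0,0,0,0,0,5.5],[17.6,0,0,0,0,0,5.5]]'
python3 -m crank '[[0.3,0,0,0,0,0,5.5],[0.5,0,0,0,0,0,5.5]]'
```

```text
clock: 24.68
position: [0.4852, 0.3609, 0.0234]
ee_rot: [0.509, -0.488, 0.513, 0.489]
contact_force: [-0.3, 0.1, -3.7]
width: 0.0621
clock: 24.92
position: [0.4873, 0.3634, 0.0221]
ee_rot: [0.512, -0.489, 0.51, 0.489]
contact_force: [0.2, -0.2, -4.2]
width: 0.0621
```

```bash
python3 -m crank '[[0.2,0,0,0,0,0,5.5],[0.4,0,0,0,0,0,5.5],[0.4,0,0,0,0,0,5.5]]'
```

```text
clock: 25.3
position: [0.4858, 0.363, 0.0168]
ee_rot: [0.511, -0.489, 0.511, 0.489]
contact_force: [0.8, -0.4, -5.1]
width: 0.0624
```

```bash
python3 -m crank '[[0.1,0,0,0,0,0,5.5],[0.2,0,0,0,0,0,5.5],[0.2,0,0,0,0,0,5.5]]'
```

```text
clock: 25.68
position: [0.4863, 0.3632, 0.0151]
ee_rot: [0.511, -0.489, 0.51, 0.489]
contact_force: [0.4, -0.3, -1.6]
width: 0.0621
```

Touching the floor. One more millimetre, then release.

```bash
python3 -m crank '[[0.1,0,0,0,0,0,5.5],[0.1,0,0,0,0,0,5.5],[0.1,0,0,0,0,0,8.5],[0.1,0,0,0,0,0,8.5],[0.1,0,0,0,0,0,8.5]]'
python3 -m crank '[[-5,0,0,0,0,0,8.5],[-11,0,0,0,0,0,8.5],[-16,0,0,0,0,0,8.5],[-16,0,0,0,0,0,8.5]]'
python3 - <<'E'
from h import *
delta([.623,-.0325,.15],-.091)
E
```

```text
clock: 26.3
position: [0.486, 0.3631, 0.0136]
ee_rot: [0.511, -0.489, 0.511, 0.489]
contact_force: [0.1, 0.8, -0.3]
width: 0.0851
clock: 26.8
position: [0.4885, 0.3646, 0.1787]
ee_rot: [0.514, -0.49, 0.507, 0.488]
contact_force: [0.1, -0.1, -0.1]
width: 0.0848
flip 0 shift cm [  2.79 -15.12 -39.11] turn [2.74 0.34 0.51] q6 -1.000391813305911 F [ 0.07 -0.13 -0.1 ] w 0.08478441529547817 t 26.8
```

```bash
python3 -m crank '[[0,-2,-5,0.5,0,0,8.5],[0,-4,-10,1,0,0,8.5],[0,-6,-16,1.5,0,0,8.5],[0,-8,-21,2,0.1,0.2,8.5],[0,-10,-26,2.7,0.3,0.5,8.5]]'
python3 - <<'E'
from h import *
im=grab('top','t7');im=grab('side','s7')
delta([.623,-.0325,.13],-.091)
E
```

```text
clock: 27.42
position: [0.574, 0.0971, 0.1722]
ee_rot: [0.518, -0.475, 0.526, 0.478]
contact_force: [0.5, 0.2, -0.1]
width: 0.0851
flip 0 shift cm [  4.26  -5.94 -12.09] turn [-0.28 -0.48 -0.52] q6 -1.4258914192202126 F [-0.33  0.33  0.19] w 0.08489250045973817 t 27.525
```

View pics/t7.png

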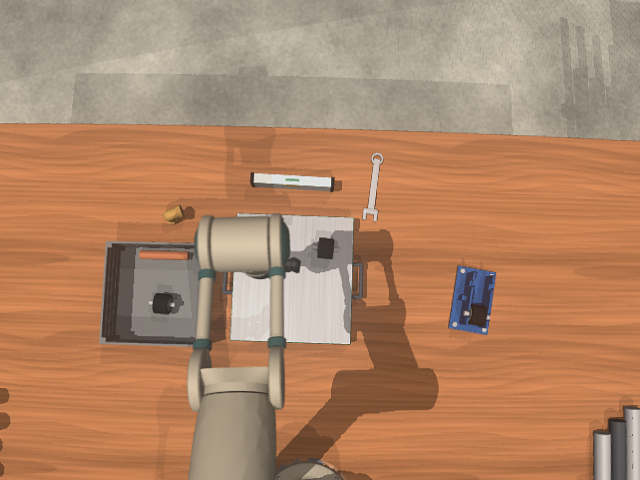

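View pics/s7.png

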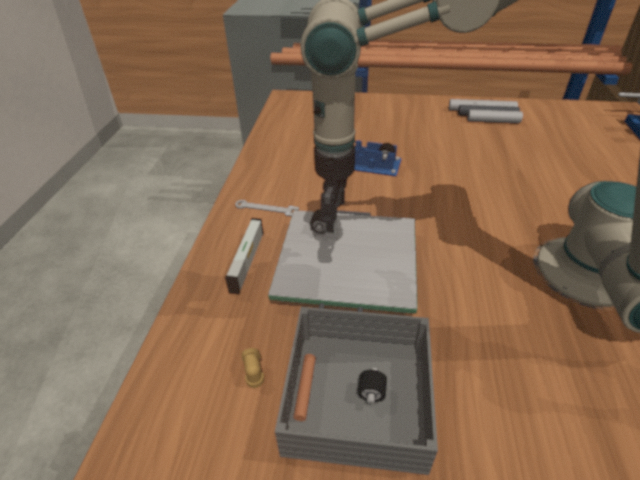

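The faulty roller lies in the crate (top view 163,303), clear of the offcut. R is visible at (326,248), so I'll refit it and measure the rest slots from both views.

```bash
python3 - <<'E'
from h import *
from scipy.optimize import least_squares
im=load('top7') if 0 else load('t7');P=cloud(im);ok=im['z_map']>0
v0,v1,u0,u1=232,266,312,345
q=P[v0:v1,u0:u1][ok[v0:v1,u0:u1]]; q=q[(q[:,2]>.078)&(q[:,2]<.11)]
yc=(q[:,1].min()+q[:,1].max())/2
def res(p):
    d=(q[:,0]-p[0])*np.cos(p[1])+(q[:,1]-yc)*np.sin(p[1]); return np.hypot(d,q[:,2]-.07-p[2])-.025
s=least_squares(res,[q[:,0].mean(),0,0],loss='soft_l1',f_scale=.001)
th=s.x[1]; e=np.array([-np.sin(th),np.cos(th)]);t=(q[:,:2]-[s.x[0],yc])@e
lo,hi=np.percentile(t,[1,99]); print(np.array([s.x[0],yc])+e*(lo+hi)/2,th,hi-lo)
# rest model overlay on both views
def model(c,yaw):
    x=np.array([np.cos(yaw),np.sin(yaw),0]);y=np.array([-np.sin(yaw),np.cos(yaw),0]);o=np.r_[c,0];Z=np.array([0,0,1.])
    L=[]
    for z in(.008,):
        L.append([o+x*a+y*b+Z*z for a,b in((-.08,-.05),(.08,-.05),(.08,.05),(-.08,.05),(-.08,-.05))])
    for sgn in(-1,1):
        for yy in(.0225,.0265):
            pr=[(.037-.0135,.064),(.037-.0075,.058),(.037-.0075,.044),(.037+.0075,.044),(.037+.0075,.058),(.037+.0135,.064)]
            L.append([o+x*a+y*sgn*yy+Z*z for a,z in pr])
    # seated roller tyre
    for yy in(-.018,.018): L.append([o+x*(-.037+.025*np.cos(t))+y*yy+Z*(.05+.025*np.sin(t)) for t in np.linspace(0,6.3,30)])
    return L
for n,tag,(v0,v1,u0,u1),k in(('top','top0',(255,345,435,510),6),('side','side0',(130,185,335,415),8)):
    im=load(tag);a=im['color'][v0:v1,u0:u1];b=cv2.resize(a,None,fx=k,fy=k,interpolation=cv2.INTER_CUBIC)
    cv2.imwrite(f'pics/raw_{n}.png',b)
    for l in model((.507,-.4052),-.153):
        p=((proj(im,l)-[u0,v0]+.5)*k).astype(int); cv2.polylines(b,[p.reshape(-1,1,2)],False,(0,255,255),1)
    cv2.imwrite(f'pics/m_{n}.png',b)
E
```

```text
[ 0.62482896 -0.02865926] -0.07527595047237085 0.03588434824279596
```

View pics/m_top.png

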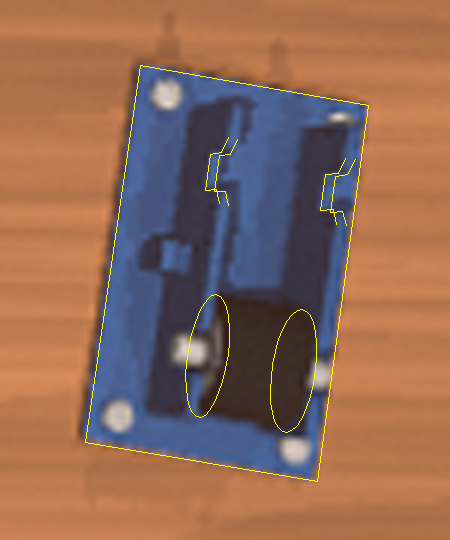

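View pics/m_side.png

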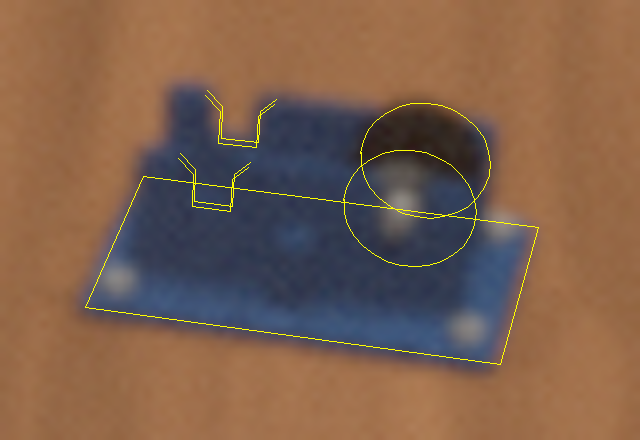

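```bash
python3 - <<'E'
from h import *
delta([.624,-.031,.13],-.089)
E
python3 -m crank '[[0,-3,-5,0,0,0,8.5],[0,-6,-10,-0.2,-0.4,-0.5,8.5],[2,-6,-12,-0.2,-0.4,-0.5,8.5],[4.2,-6,-12,-0.2,-0.4,-0.5,8.5],[4.2,-6,-12,-0.2,-0.4,-0.5,8.5]]'
python3 - <<'E'
from h import *
delta([.624,-.031,.0495],-.089)
E
```

```text
flip 0 shift cm [  4.25  -6.03 -11.93] turn [-0.39 -0.48 -0.52] q6 -1.4258914192202126 F [-0.33  0.33  0.19] w 0.08489250045973817 t 27.525
clock: 28.15
position: [0.6208, -0.0255, 0.1288]
ee_rot: [0.52, -0.475, 0.522, 0.48]
contact_force: [-0.4, 0.8, 1.2]
width: 0.0849
flip 0 shift cm [ 7.93 -0.42 -0.54] turn [ 0.1   0.15 -0.36] q6 -1.6386741570954582 F [-0.37  0.79  1.22] w 0.0849086323644163 t 28.15
```

```bash
python3 -m crank '[[0,0,0,0,0,0,8.5],[0,0,0,0,0,0,8.5]]'
python3 - <<'E'
from h import *
delta([.624,-.031,.0495],-.089)
E
```

```text
clock: 28.4
position: [0.6237, -0.0256, 0.1328]
ee_rot: [0.522, -0.478, 0.52, 0.478]
contact_force: [-0.1, -0.9, -0.6]
width: 0.0849
flip 0 shift cm [ 8.33 -0.06 -0.55] turn [0.17 0.09 0.13] q6 -1.6389065272266277 F [-0.11 -0.86 -0.58] w 0.08487691324833006 t 28.4
```

```bash
python3 -m crank '[[3,-0.05,-0.5,0.1,0,0.1,8.5],[6,-0.05,-0.5,0.1,0,0.1,8.5],[7.6,-0.05,-0.5,0.1,0,0.1,8.5],[8.0,-0.05,-0.5,0.1,0,0.1,8.5],[8.0,-0.05,-0.5,0.1,0,0.1,8.5]]'
python3 -m crank '[[0,0,0,0,0,0,8.5]]'
python3 - <<'E'
from h import *
delta([.624,-.031,.0495],-.089)
E
```

```text
clock: 29.02
position: [0.6239, -0.031, 0.0526]
ee_rot: [0.522, -0.477, 0.521, 0.478]
contact_force: [0.6, -0.1, 0.1]
width: 0.085
clock: 29.15
position: [0.6242, -0.0312, 0.0531]
ee_rot: [0.522, -0.477, 0.521, 0.477]
contact_force: [-0.3, -0.1, -0.1]
width: 0.0851
flip 0 shift cm [0.36 0.02 0.01] turn [0.03 0.08 0.06] q6 -1.6452270645302571 F [-0.26 -0.07 -0.11] w 0.08507197962143169 t 29.15
```

```bash
python3 -m crank '[[0.2,0,0,0,0,0,8.5],[0.2,0,0,0,0,0,6],[0.2,0,0,0,0,0,5.5],[0.2,0,0,0,0,0,5.5],[0.2,0,0,0,0,0,5.5]]' 40
python3 -m crank '[[-3,0,0,0,0,0,5.5],[-8,0,0,0,0,0,5.5],[-11,0,0,0,0,0,5.5],[-11,0,0,0,0,0,5.5],[-11,0,0,0,0,0,5.5]]'
python3 - <<'E'
from h import *
delta([.545,-.4108,.16],-.155)
E
```

```text
clock: 29.78
position: [0.6235, -0.0312, 0.0502]
ee_rot: [0.522, -0.477, 0.521, 0.478]
contact_force: [-0.7, -0.5, 2.4]
width: 0.063
clock: 30.4
position: [0.6219, -0.031, 0.1577]
ee_rot: [0.521, -0.475, 0.522, 0.479]
contact_force: [-0.3, 0.0, -3.7]
width: 0.0629
flip 0 shift cm [ -0.28   4.29 -38.51] turn [ 3.8   0.1  -0.31] q6 -1.6450639317965807 F [-0.34  0.   -3.68] w 0.0629486603611941 t 30.4
```

```bash
python3 -m crank '[[0,0.6,-5.5,0.6,0,0,5.5],[0,1.2,-11,1.2,0,0,5.5],[0,1.8,-17,1.8,0,0,5.5],[0,2.5,-23,2.4,0,0,5.5],[0,3.2,-29,3,0,0,5.5]]'
python3 - <<'E'
from h import *
delta([.545,-.4108,.13],-.155)
E
```

```text
clock: 31.02
position: [0.5641, -0.3182, 0.1564]
ee_rot: [0.534, -0.461, 0.534, 0.466]
contact_force: [1.2, 0.1, -3.4]
width: 0.063
flip 0 shift cm [ 2.61  0.57 -9.45] turn [ 0.78  0.23 -0.32] q6 -2.0512752886614427 F [ 1.21  0.15 -3.36] w 0.0629608033381588 t 31.025
```

```bash
python3 -m crank '[[0,0.3,-5,0.5,0,0,5.5],[0,0.6,-9.4,0.8,0.1,-0.2,5.5],[1,0.6,-9.4,0.8,0.1,-0.2,5.5],[2,0.6,-9.4,0.8,0.1,-0.2,5.5],[2,0.6,-9.4,0.8,0.1,-0.2,5.5]]'
python3 -m crank '[[0,0,0,0,0,0,5.5],[0,0,0,0,0,0,5.5]]'
python3 - <<'E'
from h import *
delta([.545,-.4108,.06],-.155)
im=grab('top','t8');cv2.imwrite('pics/t8c.png',cv2.resize(im['color'][220:345,400:540],None,fx=5,fy=5,interpolation=cv2.INTER_CUBIC))
im=grab('side','s8');cv2.imwrite('pics/s8c.png',cv2.resize(im['color'][100:190,325:425],None,fx=6,fy=6,interpolation=cv2.INTER_CUBIC))
E
```

```text
clock: 31.65
position: [0.5458, -0.4071, 0.1366]
ee_rot: [0.537, -0.459, 0.537, 0.461]
contact_force: [0.1, -0.4, -3.4]
width: 0.0626
clock: 31.9
position: [0.5472, -0.4089, 0.1399]
ee_rot: [0.537, -0.461, 0.536, 0.459]
contact_force: [-0.3, -1.0, -4.1]
width: 0.0627
flip 0 shift cm [ 7.99  0.22 -0.21] turn [ 0.07 -0.04  0.17] q6 -2.161374569626162 F [-0.33 -1.03 -4.14] w 0.06265336513931637 t 31.9
```

View pics/t8c.png

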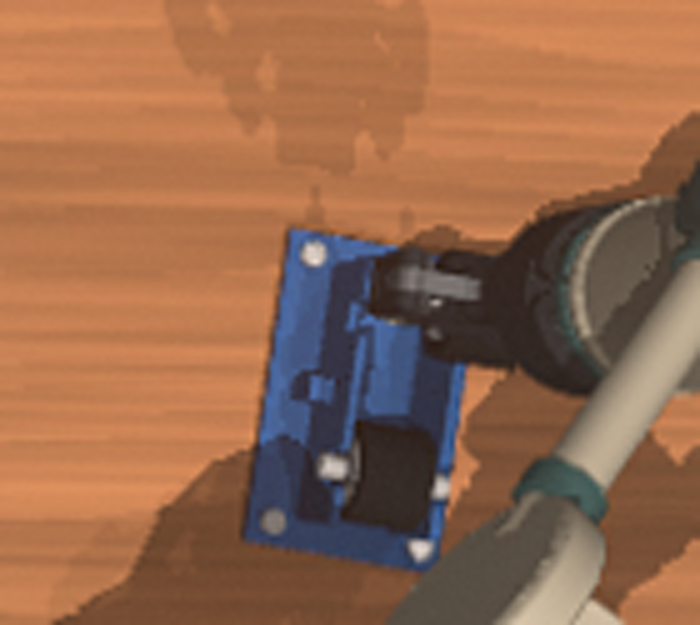

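View pics/s8c.png

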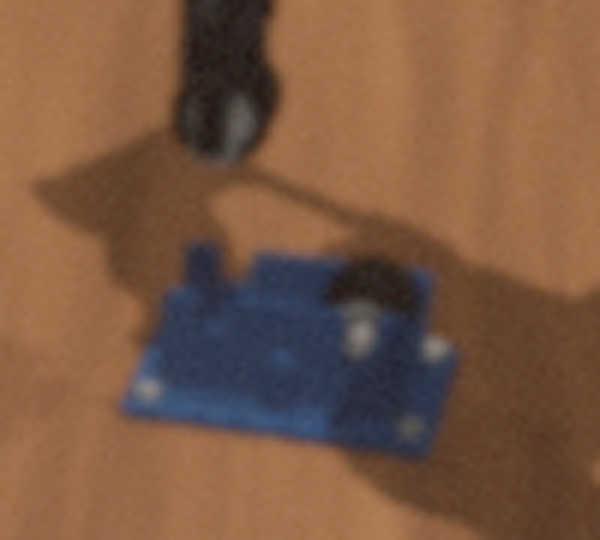

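The roller is held over the rest with nothing in the way. I'll descend to just above the slot mouths and compare the tool with the rest.

```bash
python3 -m crank '[[3,0.1,-0.1,0,0,0,5.5],[6,0.2,-0.2,0,0,0,5.5],[7.8,0.2,-0.2,0,0,0.1,5.5],[7.8,0.2,-0.2,0,0,0.1,5.5],[7.8,0.2,-0.2,0,0,0.1,5.5]]'
python3 - <<'E'
from h import *
delta([.545,-.4108,.05],-.155)
im=grab('side','s9');cv2.imwrite('pics/s9c.png',cv2.resize(im['color'][120:190,335:415],None,fx=8,fy=8,interpolation=cv2.INTER_CUBIC))
im=grab('top','t9');cv2.imwrite('pics/t9c.png',cv2.resize(im['color'][250:340,430:520],None,fx=6,fy=6,interpolation=cv2.INTER_CUBIC))
E
```

```text
clock: 32.62
position: [0.5454, -0.4119, 0.0625]
ee_rot: [0.537, -0.461, 0.537, 0.459]
contact_force: [-0.2, -0.3, -3.0]
width: 0.0628
flip 0 shift cm [1.25 0.06 0.1 ] turn [ 0.01 -0.09  0.14] q6 -2.1645299099807955 F [-0.24 -0.25 -2.99] w 0.06275616681173156 t 32.625
```

View pics/s9c.png

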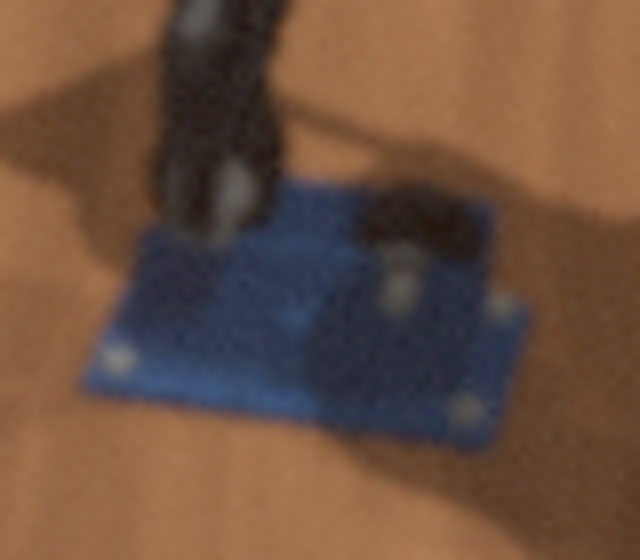

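View pics/t9c.png

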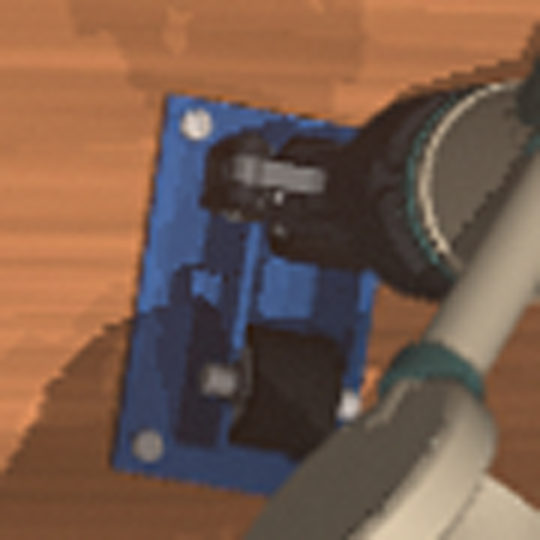

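```bash
python3 - <<'E'
from h import *
th=-.155
x=np.array([np.cos(th),np.sin(th),0]);y=np.array([-np.sin(th),np.cos(th),0]);Z=np.array([0,0,1.])
for n,tag,off,k in(('side','s9',(335,120),8),('top','t9',(430,250),6)):
    im=load(tag); f=lambda p:((proj(im,p)-off+.5)*k).round(0).tolist()
    c=np.array([.507,-.4052,0])
    print(n,'seated axle ends',f(c-.037*x+.05*Z+.032*y),f(c-.037*x+.05*Z-.032*y))
    t=np.array([.5454,-.4119,.0625])
    print('finger tip/+30 center at half 40',f(t+.036*y+.005*Z),f(t+.036*y+.04*Z), 'edges',f(t+.036*y+.011*x+.01*Z),f(t+.036*y-.011*x+.01*Z))
    for b in((-.08,-.05),(.08,-.05),(.08,.05),(-.08,.05)): print(f(c+b[0]*x+b[1]*y+.008*Z))
E
```

```text
side seated axle ends [[403.0, 308.0]] [[432.0, 223.0]]
finger tip/+30 center at half 40 [[204.0, 246.0]] [[207.0, 163.0]] edges [[175.0, 231.0]] [[233.0, 238.0]]
[[539.0, 308.0]]
[[144.0, 257.0]]
[[85.0, 387.0]]
[[501.0, 444.0]]
top seated axle ends [[204.0, 380.0]] [[357.0, 406.0]]
finger tip/+30 center at half 40 [[236.0, 192.0]] [[265.0, 188.0]] edges [[244.0, 164.0]] [[236.0, 218.0]]
[[347.0, 512.0]]
[[399.0, 136.0]]
[[171.0, 95.0]]
[[115.0, 472.0]]
```

```bash
python3 -m crank '[[0.4,0.05,0.1,0,0,0.1,5.5],[0.8,0.05,0.1,0,0,0.1,5.5],[1.2,0.05,0.1,0,0,0.1,5.5],[1.2,0.05,0.1,0,0,0.1,5.5]]'
```

```text
clock: 33.22
position: [0.5439, -0.4099, 0.0487]
ee_rot: [0.537, -0.459, 0.538, 0.46]
contact_force: [-0.3, -0.2, -3.7]
width: 0.0628
```

```bash
python3 -m crank '[[0.25,0,0,0,0,0,5.5],[0.5,0,0,0,0,0,5.5],[0.5,0,0,0,0,0,5.5]]'
```

```text
clock: 33.6
position: [0.5442, -0.4105, 0.0442]
ee_rot: [0.537, -0.46, 0.538, 0.46]
contact_force: [0.2, -1.1, -3.7]
width: 0.0628
```

```bash
python3 -m crank '[[0.15,0,0,0,0,0,5.5],[0.3,0,0,0,0,0,5.5],[0.3,0,0,0,0,0,5.5]]'
```

```text
clock: 33.98
position: [0.5442, -0.4105, 0.0414]
ee_rot: [0.537, -0.46, 0.538, 0.46]
contact_force: [0.2, -2.2, -2.6]
width: 0.0632
```

```bash
python3 -m crank '[[0.15,0,0,0,0,0,5.5],[0.3,0,0,0,0,0,5.5],[0.3,0,0,0,0,0,5.5]]'
```

```text
clock: 34.35
position: [0.5442, -0.4105, 0.0383]
ee_rot: [0.537, -0.46, 0.538, 0.46]
contact_force: [-1.6, -2.6, -2.8]
width: 0.063
```

```bash
python3 -m crank '[[0.1,0.04,-0.06,0,0,0,5.5],[0.3,0.04,-0.06,0,0,0,5.5],[0.3,0.04,-0.06,0,0,0,5.5]]'
```

```text
clock: 34.72
position: [0.5435, -0.4104, 0.035]
ee_rot: [0.537, -0.459, 0.538, 0.46]
contact_force: [-0.2, -2.3, -2.8]
width: 0.0625
```

```bash
python3 -m crank '[[0.1,0,0,0,0,0,5.5],[0.2,0,0,0,0,0,5.5],[0.2,0,0,0,0,0,5.5]]'
```

```text
clock: 35.1
position: [0.5436, -0.4105, 0.0331]
ee_rot: [0.537, -0.459, 0.538, 0.46]
contact_force: [0.0, -1.3, -3.0]
width: 0.0625
```

Sliding freely. The expected seat is at TCP z ≈ 0.031.

```bash
python3 -m crank '[[0.1,0,0,0,0,0,5.5],[0.15,0,0,0,0,0,5.5],[0.15,0,0,0,0,0,5.5]]'
```

```text
clock: 35.48
position: [0.5436, -0.4105, 0.0317]
ee_rot: [0.537, -0.459, 0.538, 0.46]
contact_force: [-0.0, -0.8, -2.7]
width: 0.0629
```

```bash
python3 -m crank '[[0.05,0,0,0,0,0,5.5],[0.1,0,0,0,0,0,5.5],[0.1,0,0,0,0,0,5.5]]'
```

```text
clock: 35.85
position: [0.5436, -0.4105, 0.0307]
ee_rot: [0.537, -0.459, 0.538, 0.46]
contact_force: [-0.1, -0.8, -3.1]
width: 0.0627
```

```bash
python3 -m crank '[[0.05,0,0,0,0,0,5.5],[0.1,0,0,0,0,0,5.5],[0.1,0,0,0,0,0,5.5]]'
```

```text
clock: 36.22
position: [0.5437, -0.4106, 0.0305]
ee_rot: [0.537, -0.46, 0.538, 0.46]
contact_force: [-1.6, 0.8, 2.7]
width: 0.0626
```

```bash
python3 -m crank '[[0.03,0,0,0,0,0,5.5],[0.06,0,0,0,0,0,5.5],[0.06,0,0,0,0,0,5.5]]'
```

```text
clock: 36.6
position: [0.5437, -0.4106, 0.0304]
ee_rot: [0.537, -0.46, 0.538, 0.46]
contact_force: [-2.4, 1.4, 5.9]
width: 0.0624
```

Home on the slot floors at z = 0.0305, with a stiff contact. I'll unload and release.

```bash
python3 -m crank '[[-0.06,0,0,0,0,0,5.5],[-0.06,0,0,0,0,0,6.8],[-0.06,0,0,0,0,0,7.5],[-0.06,0,0,0,0,0,8.2],[-0.06,0,0,0,0,0,8.2]]'
python3 -m crank '[[-2,0,0,0,0,0,8.2],[-5,0,0,0,0,0,8.2],[-10,0,0,0,0,0,8.2],[-15,0,0,0,0,0,8.2],[-18,0,0,0,0,0,8.2]]'
python3 -m crank '[[0,3,6,0,0,0,8.2],[0,6,12,0,0,0,8.2],[0,9,18,0,0,0,8.2],[0,9,20,0,0,0,8.2],[0,9,20,0,0,0,8.2]]'
python3 - <<'E'
from h import *
im=grab('top','t10');cv2.imwrite('pics/t10c.png',cv2.resize(im['color'][255:345,435:510],None,fx=6,fy=6,interpolation=cv2.INTER_CUBIC))
P=cloud(im);ok=im['z_map']>0
im=grab('side','s10');cv2.imwrite('pics/s10c.png',cv2.resize(im['color'][130:185,335:415],None,fx=8,fy=8,interpolation=cv2.INTER_CUBIC))
th=-.155;c=np.array([.507,-.4052]);x=np.array([np.cos(th),np.sin(th)]);y=np.array([-x[1],x[0]])
q=P[250:350,430:515][ok[250:350,430:515]];u=(q[:,:2]-c)@x;w=(q[:,:2]-c)@y
for s in(-.037,.037):
    m=(abs(u-s)<.006)&(abs(w)<.014); print(s,'tyre top',np.median(q[m,2]),m.sum())
    for g in(1,-1):
        m=(abs(u-s)<.003)&(w*g>.028)&(w*g<.031); print('  axle end',g,np.round(np.sort(q[m,2]),4))
E
```

```text
clock: 37.22
position: [0.5437, -0.4107, 0.0297]
ee_rot: [0.537, -0.459, 0.538, 0.46]
contact_force: [0.5, 0.1, -0.4]
width: 0.0816
clock: 37.85
position: [0.5447, -0.4113, 0.2131]
ee_rot: [0.537, -0.461, 0.537, 0.459]
contact_force: [-0.1, 0.4, -0.8]
width: 0.0818
clock: 38.48
position: [0.4853, -0.1969, 0.2104]
ee_rot: [0.536, -0.46, 0.537, 0.461]
contact_force: [-0.1, -0.2, 0.4]
width: 0.082
-0.037 tyre top nan 0
  axle end 1 []
  axle end -1 []
0.037 tyre top 0.07316805358914125 53
  axle end 1 [0.0496]
  axle end -1 [0.0513 0.0541]
  return _methods._mean(a, axis=axis, dtype=dtype,
  ret = ret.dtype.type(ret / rcount)
```

View pics/t10c.png

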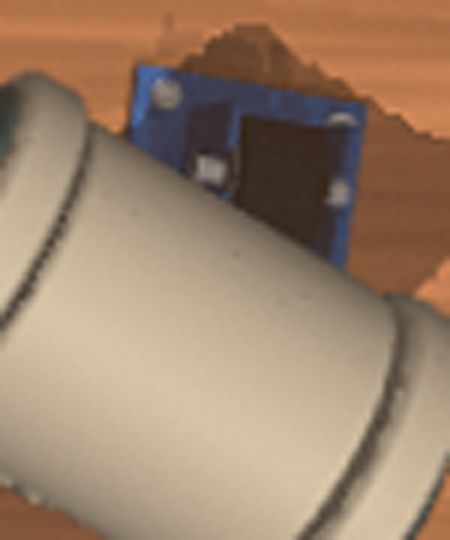

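View pics/s10c.png

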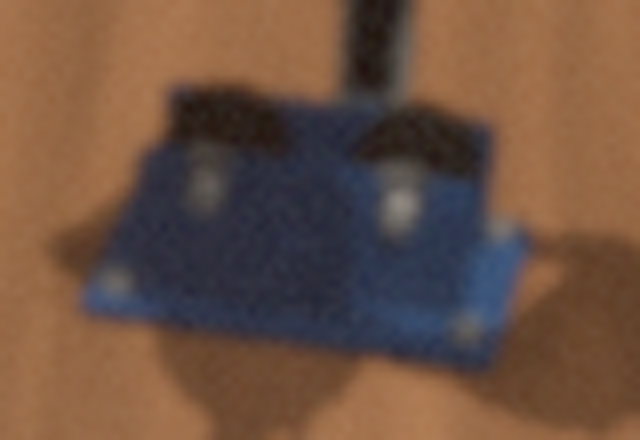

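View pics/t10.png

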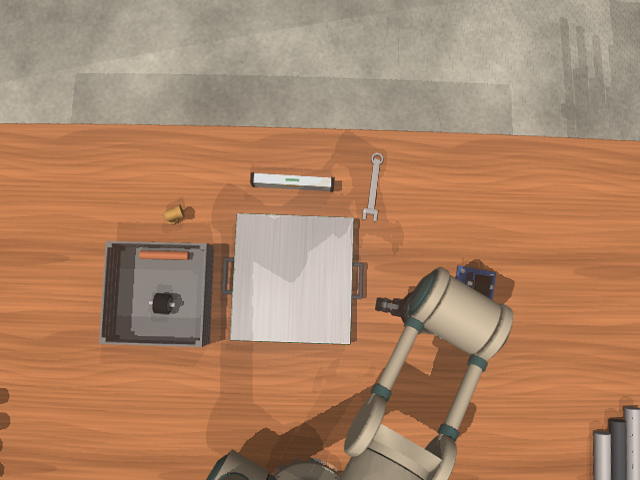

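```bash
python3 - <<'E'
from h import *
th=-.155;c=np.array([.507,-.4052]);x=np.array([np.cos(th),np.sin(th)]);y=np.array([-x[1],x[0]])
for tag,s in(('top0',-.037),('t10',.037)):
    im=load(tag);P=cloud(im);ok=im['z_map']>0
    q=P[250:350,430:515][ok[250:350,430:515]];u=(q[:,:2]-c)@x;w=(q[:,:2]-c)@y
    for a,b in((-.014,-.004),(.004,.014)):
        m=(abs(u-s)<.006)&(w>a)&(w<b)&(q[:,2]<.1);print(tag,a,np.median(q[m,2]).round(4),m.sum())
E
```

```text
top0 -0.014 0.0726 21
top0 0.004 0.0733 19
t10 -0.014 0.0726 17
t10 0.004 0.0738 21
```

The placed roller sits at the same height as the one already seated, within 0.5 mm on both sides. The bystanders haven't moved and the arm is clear, so I'm handing in.

```bash
python3 -m crank '[[0,0,0,0,0,0,8.2],[0,0,0,0,0,0,8.2]]'; python3 -c "
from rig import manip
print(manip.sign_off())"
```

```text
clock: 38.83
position: [0.4861, -0.2003, 0.2096]
ee_rot: [0.537, -0.459, 0.538, 0.46]
contact_force: [0.5, 0.6, -0.3]
width: 0.0818
the job is handed in; nothing more can be done
None
```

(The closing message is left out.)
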